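Press the beamsplitter home with the locking clamp and release it

ROBOT

A 6-joint arm with a two-finger parallel gripper is mounted at the origin on the work surface. World frame = base frame: x ahead of the robot, y to its left, z up, the work surface at z = 0. Lengths are in mm, angles in rad, forces in N, time in s.
With the tool pointing down it reaches from about 400 to 925 mm from the base axis. Payload 12.5 kg.
Tool frame: the origin (TCP) lies at the very end of the fingers, on their centre line; the grasp point (between the pads) lies 19 mm behind it; x points along the fingers, y is the direction in which the jaws open and shut, and the axes are right-handed (so a half turn about x gives the same grasp; the last joint's range is limited). The gripper opens to 95 mm and grips with 3 to 60 N. Pads are 20 mm wide; open, the fingers measure 119 mm over their backs; the gripper's body (75 mm by 180 mm) begins 59 mm behind the grasp point.
Start: joints at [1.047, 0.491, 1.559, -0, 1.092, -0.106], TCP at [253.58, 571.265, 214.661] pointing down, gripper open.
Joint ranges: [-3.1, 3.1], [-0.84, 2.19], [0.05, 2.79], [-1.13, 4.28], [0.06, 2.93], [-2.69, 2.69]. Speed limits (rad/s): [2.22, 2.22, 2.79, 3.14, 3.14, 3.14].

INTERFACE

Orientations are given as [roll, pitch, yaw] about the fixed x, y, z axes, in that order (R = Rz(yaw) Ry(pitch) Rx(roll)).
In Python, from cell import env, optics, job gives the robot as it stands.
- The arm moves only by the shell command python3 -m handwheel 'ROWS' [OPENING]. ROWS is JSON, a list of rows, each an object with "travel": the shift along the world's x, y, z in mm, a list of three; "roll": the turn about the world's z in degrees. In form: [{"travel": [dx, dy, dz], "roll": roll}, ...]. A call has 1 to 8 rows; each row is the pose to reach, as a shift and turn from the pose commanded when the call began; what a row does not reach only later rows make up. A row lasts 1/10 s, in which the tool goes at most 50 mm and 8.59 degrees, less where a joint would pass 70% of its speed; a pose out of reach is approached as far as the arm can. A call with a gripper value outside its range is refused whole. OPENING is the closure, from -1 (fully open) to 1 (shut), set as the call begins (- or left out, the last holds). The fingers move at their own pace and stop on an object; the grip force is fixed at half the most. Time passes only in rows, so rows that repeat a pose let the fingers close. It gives the time, the measured TCP pose, the force and the opening at its end, in the units of the state.
- env.state(): the state, without advancing time (a new reading comes with each control period).
- optics.read_camera(name): name is "scene" or "top" or "wrist"; returns the picture (480x640x3 uint8, red, green, blue); there is no depth.
- optics.camera_params(name): a dict with "fx", "fy", "cx", "cy" (pixels), "world_from_camera" (4x4, takes a point from camera to world coordinates). Camera axes: x right, y up, looking along -z (the intrinsics and any distortion apply to the point x, -y, -z); pixel columns grow to the right and rows downward; lengths in mm; the calibration is good to about 2 mm. The wrist camera is an equidistant fisheye: a pixel r from the principal point sees the ray r / f radians off the axis. A picture is of the moment at which its call begins: read the wrist's pose just before it. camera_params takes no time and is no camera call; for the wrist camera it gives the pose at the moment of the call.
- job.job_done(): hands the job in, once; it reports no verdict.
The state is a dict: "t": time; "joints": joint angles; "qvel": joint speeds; "tau": joint torques, N m; "eef_pos": TCP position; "tcp_rot": TCP orientation; "ft_force": force on the tool from outside, world axes, zero at the start; "moment": the same for the moment, N m; "opening": opening from 0.0 (shut) to 1.0 (fully open).
Only numpy, scipy, OpenCV 4.12 (cv2) and the standard library are available. Lean on these libraries where they do the work, as an engineer would, in place of code of your own. Each camera call takes 0.05 s, during which the arm holds its last target.

TASK

Press the beamsplitter's black housing fully home in its socket on the turntable by pushing the red-knobbed handle of the locking clamp down until it snaps over centre; let go so that the clamp holds by itself for about a second, then press the orange release lever so that the clamp springs open and frees the housing. Push gently: do not force the handle or the lever against its stop, do not touch the housing, lever the clamp open only with the release lever, and leave the post holders and the two optic mounts where they are.

Things in the scene. Friction and masses are not known exactly. Their poses are not given: they have to be found in the camera images.
- station: clamp station bolted to the table: aluminium base plate 220 x 90 x 10 mm with a side tongue at +y. Origin on the table surface under the handle's pivot. Its x axis points from the pivot towards the turntable (axis 100 mm away), the handle lies on its -x side, the release lever on its +y side. It does not move; its place and yaw differ each time
- handle_pivot (a point): centre of the handle's level hinge (axis along the station's y), 90 mm above the table. The handle passes over centre somewhere between 5 and 18 degrees above level (hidden screw setting, different each time: it must be felt). There the resistance vanishes and the handle runs 0.045 rad (about 6 mm at the knob) on by itself to a hard stop and stays locked
- handle: clamp handle: 12 mm square steel bar with a red knob at its end, swinging in the station's xz plane. Origin at the pivot, its -x axis runs along the bar to the knob. At rest a light spring holds it 54 degrees above level. Pushing the knob down closes the jaw and takes up to about 18 N, rising and falling on the way. Let go too early, it springs up again. More than 25 N from the fingers strains it
- knob (a point): centre of the red ball knob, 28 mm in diameter, 125 mm from handle_pivot; at rest about 191 mm above the table. Its top rolls outwards (away from the pivot) as the handle goes down, 14 mm per rad: a finger on top that moves along with it does not rub
- housing: black beamsplitter housing, 36 x 36 x 38 mm with round windows, in a tight square socket on the turntable, standing up to 6 mm proud at first; it needs about 30 N from the clamp to slide down and stays where it is pressed. Origin at the centre of its underside
- housing_top (a point): centre of the housing's top face: 70 to 72 mm above the table at the start, 66 mm when fully home
- pad: round black rubber foot, 16 mm in diameter, on a stiff spring under the end of the clamp's jaw; presses on the housing's top with about 60 N when locked. Origin at the centre of its lower face
- pad_face (a point): centre of the pad's lower face; well above the housing when the clamp is open
- release_lever: seesaw lever across the clamp, 28 mm from the pivot on the handle's side; orange tab at its outer end, inner end under the handle. Origin at its hinge, axis along the station's x. Pressing the tab down lifts the locked handle back over centre; then the clamp springs open by itself. A light spring brings the lever back. More than 25 N strains it
- release_tab (a point): centre of the top face of the orange tab (24 mm along the station's x, 30 mm along y), 60 mm outwards from release_pivot, at rest 85 mm above the table. Free play of 1 to 13 mm comes first, then up to about 10 N; the handle jumps up when the tab is between about 4 and 17 mm down; hard stop at about 26 mm
- release_pivot (a point): centre of the release lever's hinge, 77 mm above the table
- post_holder0: chrome post holder, 25 mm in diameter, 74 mm tall, standing loose; origin at its foot
- post_holder1: as post_holder0
- post_holder2: as post_holder0
- rotation_mount: blue anodized rotation mount, round ring on a post and a 40 x 56 mm foot, 94 mm tall, loose; origin at its foot
- waveplate_holder: glossy white ceramic half-wave plate holder of the same form, 94 mm tall, loose; origin at its foot

How it is judged (in metres and radians):
On the way, in this order (a step that is already met when the one before it is completed fails the run):
1. the clamp is locked by itself: nothing on the handle, the pad pressing the housing with over 30 N, the housing within 1.5 mm of home (contact force between pad and housing above 30 N and contact force between each of the fingers, the arm and handle below 0.3 N and height (world z) of housing_top below 0.0675 m), for 0.5 s.
2. the release lever is pressed (tab 2 mm down or more) while the clamp is still locked (contact force between pad and housing above 20 N and distance of release_tab from where it was at the start of the episode above 0.002 m and contact force between the fingers and handle below 0.3 N).
At the end, for the whole second after the job is handed in: The housing's top is no more than 67.5 mm above the table (within 1.5 mm of fully home), the clamp has sprung open (pad more than 8 mm from the housing's top, knob more than 150 mm above the table, handle at rest) and the release lever is back up (tab within 4 mm of its rest) (height (world z) of housing_top below 0.0675 m and distance between pad_face and housing_top above 0.008 m and height (world z) of knob above 0.15 m and distance of release_tab from where it was at the start of the episode below 0.004 m and linear speed of handle below 0.03 m/s and angular speed of handle below 0.1 rad/s); the robot touches nothing.
It fails at once if the handle pressed with more than 25 N (contact force between any of the fingers, the arm and handle above 25 N).
It fails at once if the release lever pressed with more than 25 N (contact force between any of the fingers, the arm and release_lever above 25 N).
It fails at once if the housing touched by the robot (contact force between any of the fingers, the arm and housing above 1 N).
It fails at once if a bystander moved by more than 15 mm (distance of any of post_holder0, post_holder1, post_holder2, rotation_mount, waveplate_holder from where it was at the start of the episode above 0.015 m).
It also fails if it takes over 72 s, if anything falls off the work surface, if the arm or the gripper's body presses on something with over 40 N, if the wrist force passes 120 N, or if a joint passes its speed limit or range.

## Working session

There is one attempt and no reset: what is moved stays moved. The work goes in short steps, Python scripts to look and compute and a shell command to move; the robot and the scene stay as the last step left them, time stands still between calls to the robot, and variables do not carry over. Pictures are saved under pics/ and viewed, and the job is handed in when it is done.

```bash
ls; mkdir -p pics; python3 - <<'E'
from cell import env, optics, job
import cv2
s=env.state(); print(s)
for n in ["scene","top","wrist"]:
    p=optics.camera_params(n); print(n,p)
    im=optics.read_camera(n); cv2.imwrite(f"pics/{n}0.png",im[:,:,::-1])
E
```

```text
pics
{'t': 0.0, 'joints': array([ 1.04742857e+00,  4.91554362e-01,  1.55941500e+00,  3.89589964e-05,
        1.09171143e+00, -1.05569058e-01]), 'qvel': array([-1.66606391e-03, -3.83597315e-04,  1.45305928e-03,  5.34998009e-04,
        5.67847837e-05, -2.09259091e-03]), 'tau': array([-1.72152089e-03, -6.12676692e+01, -2.58177406e+01,  6.91392459e-02,
        4.84309229e-02, -1.26349960e-04]), 'eef_pos': array([253.43119637, 571.06155543, 214.07684288]), 'tcp_rot': array([-1.70810929,  1.56970764, -2.12592597]), 'ft_force': array([-0.06112532,  0.90328639, -0.34865346]), 'moment': array([-0.00860332, -0.00875947,  0.00074681]), 'opening': 0.9992842868985505}
scene {'fx': 479.7995288357967, 'fy': 479.7995288357967, 'cx': 322.47105816725434, 'cy': 239.21268673850315, 'world_from_camera': array([[-8.79077242e-01, -3.33792929e-01,  3.40302047e-01,
         9.50151726e+02],
       [ 4.76607295e-01, -6.03065131e-01,  6.39654543e-01,
         6.56210586e+02],
       [-8.28786469e-03,  7.24496189e-01,  6.89228977e-01,
         8.33042822e+02],
       [ 0.00000000e+00,  0.00000000e+00,  0.00000
[... 279 characters left out ...]
3451968e-03,  3.25125542e-03,
        -3.97629972e+00],
       [ 2.55212016e-03,  8.06876287e-02,  9.96736170e-01,
         1.20456336e+03],
       [ 0.00000000e+00,  0.00000000e+00,  0.00000000e+00,
         1.00000000e+00]])}
wrist {'fx': 371.64829954431775, 'fy': 371.64829954431775, 'cx': 318.34839834813994, 'cy': 241.5468617226336, 'world_from_camera': array([[ 4.06333407e-01, -8.77537938e-01, -2.54598370e-01,
         1.82013965e+02],
       [ 9.13724449e-01,  3.89969270e-01,  1.14156033e-01,
         6.02888706e+02],
       [-8.90709460e-04, -2.79018165e-01,  9.60285411e-01,
         3.85181577e+02],
       [ 0.00000000e+00,  0.00000000e+00,  0.00000000e+00,
         1.00000000e+00]])}
```

View pics/scene0.png

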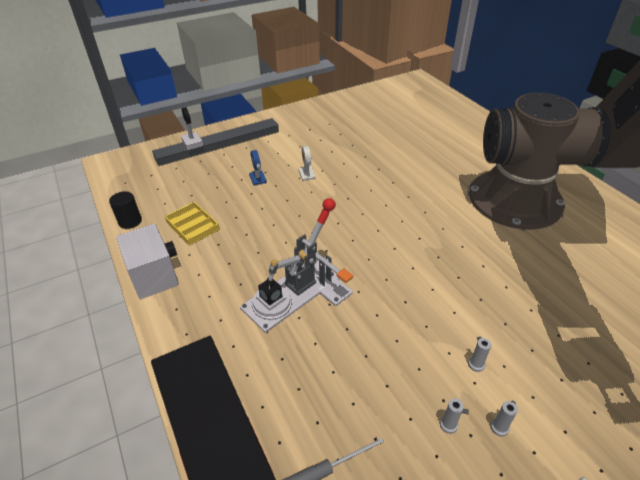

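View pics/top0.png

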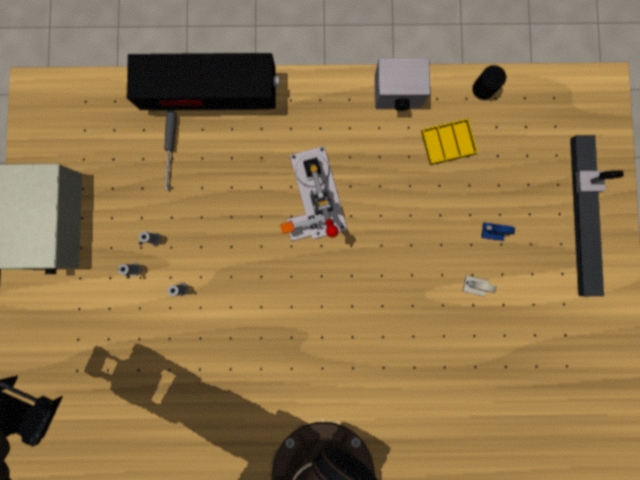

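View pics/wrist0.png

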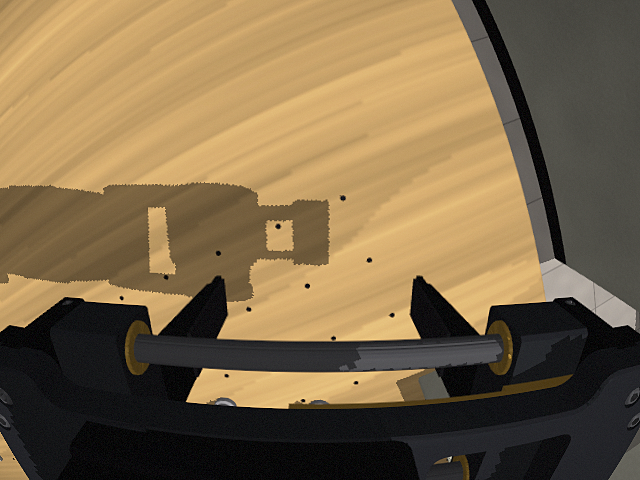

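The scene view shows the station near px (300,280), with the knob at (329,204) and the orange tab at (345,274). In the top view the knob is at (332,229), the tab at (287,228) and the housing at (313,167). I'll enlarge both.

```bash
python3 - <<'E'
import cv2
a=cv2.imread("pics/scene0.png")[190:340,230:370]; cv2.imwrite("pics/sc0.png",cv2.resize(a,None,fx=4,fy=4,interpolation=cv2.INTER_CUBIC)[:600])
a=cv2.imread("pics/top0.png")[140:250,270:370]; cv2.imwrite("pics/tc0.png",cv2.resize(a,None,fx=5,fy=5,interpolation=cv2.INTER_CUBIC))
E
```

```text
(no output)
```

View pics/sc0.png

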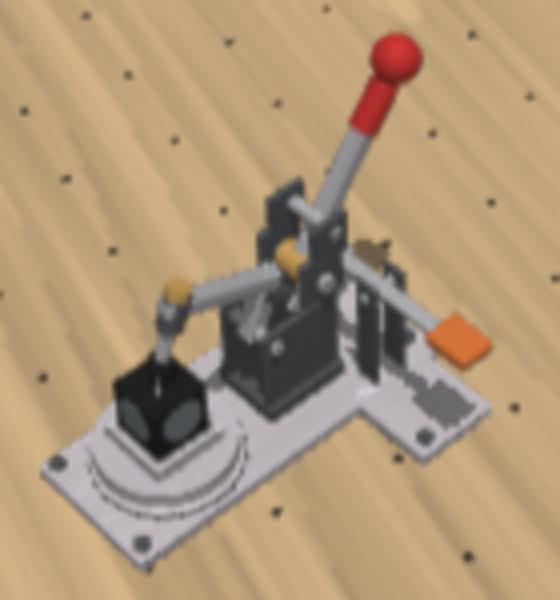

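View pics/tc0.png

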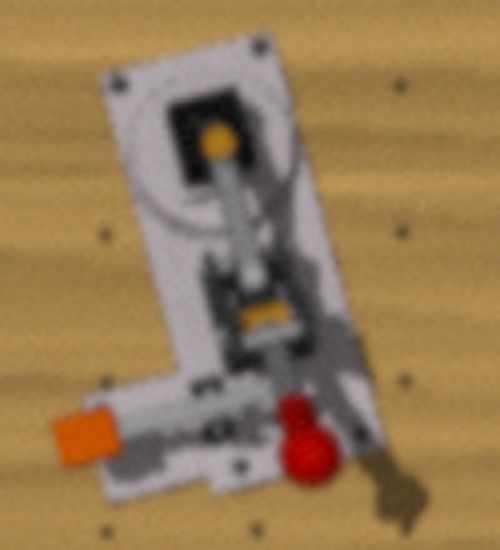

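```bash
cat > h.py <<'E'
import numpy as np
from cell import env, optics
def proj(P,X):
    T=np.linalg.inv(P["world_from_camera"]); c=T[:3,:3]@X+T[:3,3]
    return np.array([P["cx"]+P["fx"]*c[0]/-c[2],P["cy"]-P["fy"]*c[1]/-c[2]])
E
python3 - <<'E'
from h import *
from scipy.optimize import least_squares
P={n:optics.camera_params(n) for n in("top","scene")}
obs={"knob":dict(top=(332,230.8),scene=(329,204.5)),"tab":dict(top=(287.4,227.6),scene=(344.75,275.25)),"house":dict(top=(312.2,167),scene=(270,286.5))}
def f(v):
    x,y,a,ty=v[:4];c,s=np.cos(a),np.sin(a);r=[]
    L={"knob":(-73.5,0,191.1),"tab":(-28,ty,85),"house":(100,0,71)}
    for k,l in L.items():
        X=np.array([x+c*l[0]-s*l[1],y+s*l[0]+c*l[1],l[2]])
        for n in obs[k]: r+=list(proj(P[n],X)-obs[k][n])
    return np.array(r)
o=least_squares(f,[560,0,0,90]);print(o.x,np.degrees(o.x[2]));print(f(o.x).round(1))
x,y,a,ty=o.x;c,s=np.cos(a),np.sin(a)
for k,l in {"knob":(-73.5,0),"tab":(-28,ty),"h":(100,0)}.items(): print(k,x+c*l[0]-s*l[1],y+s*l[0]+c*l[1])
for k in obs:
    g=lambda X:np.concatenate([proj(P[n],X)-obs[k][n] for n in P])
    q=least_squares(g,[560,0,100]);print(k,q.x,q.fun.round(1))
E
```

```text
[ 6.41393261e+02 -6.26644743e+00  2.64177828e-01  9.48737246e+01] 15.136274572281351
[ 0.1  0.6  0.2  0.1 -0.6 -0.4  0.4 -1.3 -0.8 -1.4 -0.3 -0.7]
knob 570.4431591627847 -25.458451924791163
tab 589.5916311152899 78.00463153621344
h 737.9240120086617 19.845123320631387
knob [571.52529953 -25.02822239 192.07133392] [-0.1  0.1 -0.1 -0. ]
tab [589.3279395   76.76156054  79.4443745 ] [ 0.1 -0.1  0.1  0. ]
house [736.2460711   17.72732628  65.48527927] [ 0.2 -0.3  0.3  0. ]
```

```bash
python3 - <<'E'
from h import *
from scipy.spatial.transform import Rotation as R
s=env.state();M=R.from_euler("xyz",s["tcp_rot"]).as_matrix();print(M.round(3));print("jaw yaw",np.degrees(np.arctan2(M[1,1],M[0,1])), s["t"],s["eef_pos"])
c=optics.camera_params("wrist")["world_from_camera"];print((c[:3,3]-s["eef_pos"])@M)
E
```

```text
[[-0.     0.406  0.914]
 [-0.001  0.914 -0.406]
 [-1.    -0.001 -0.   ]]
jaw yaw 66.06081094304795 0.15 [253.5237736  571.1165012  214.20848494]
[-1.71047498e+02 -9.33600716e-02 -7.82598114e+01]
```

```bash
python3 -m handwheel '[{"travel":[20,-40,20],"roll":-3},{"travel":[45,-85,36],"roll":-8},{"travel":[70,-130,46],"roll":-13},{"travel":[95,-175,46],"roll":-17},{"travel":[120,-220,46],"roll":-21},{"travel":[140,-262,46],"roll":-25},{"travel":[160,-300,46],"roll":-29},{"travel":[180,-335,46],"roll":-33}]' 1; python3 -m handwheel '[{"travel":[22,-40,0],"roll":-4},{"travel":[45,-82,0],"roll":-9},{"travel":[68,-125,0],"roll":-14},{"travel":[90,-167,0],"roll":-18},{"travel":[110,-205,0],"roll":-18},{"travel":[128,-238,0],"roll":-18},{"travel":[141,-260,0],"roll":-18},{"travel":[141,-260,0],"roll":-18}]'
```

```text
t: 0.95
eef_pos: [434.2, 234.0, 260.7]
tcp_rot: [0.617, 1.571, -0.38]
ft_force: [1.5, 0.8, 0.2]
opening: 0.384
t: 1.75
eef_pos: [575.6, -26.3, 260.0]
tcp_rot: [-1.349, 1.57, -2.66]
ft_force: [-0.2, 0.8, -0.1]
opening: 0.005
```

```bash
python3 - <<'E'
from h import *
import cv2
print(env.state()["eef_pos"],env.state()["ft_force"])
for n in ("wrist","scene"):
    cv2.imwrite(f"pics/{n}1.png",optics.read_camera(n)[:,:,::-1])
E
```

```text
[575.57278873 -26.29914856 259.95852786] [-0.19572547  0.79210031 -0.1115455 ]
```

View pics/wrist1.png

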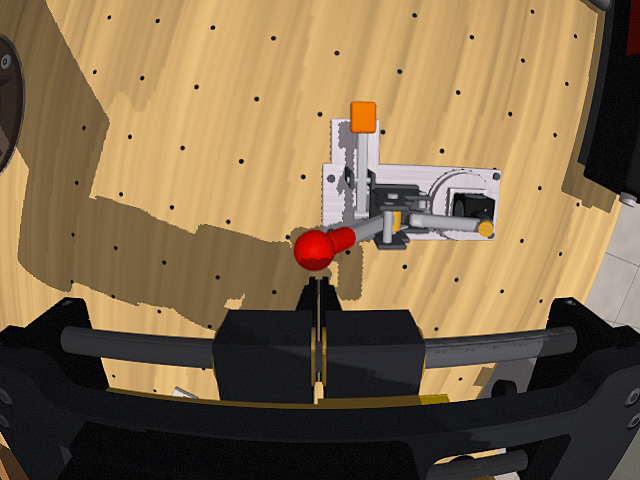

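View pics/scene1.png

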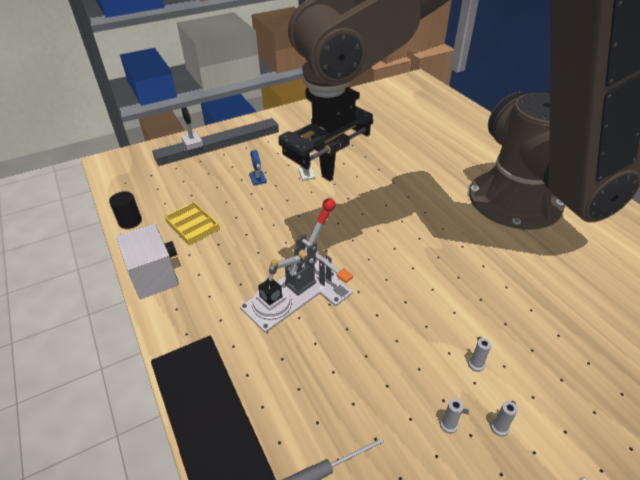

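The wrist view shows the knob at (315,250) and the tab at (363,117), with the station axes aligned to the image. I'll intersect those rays with the known heights.

```bash
cat >> h.py <<'E'
def wray(px,z):
    P=optics.camera_params("wrist");d=np.array(px)-[P["cx"],P["cy"]];r=np.hypot(*d);t=r/P["fx"]
    v=np.array([np.sin(t)*d[0]/r,-np.sin(t)*d[1]/r,-np.cos(t)]);T=P["world_from_camera"];v=T[:3,:3]@v;o=T[:3,3]
    return o+v*(z-o[2])/v[2]
E
python3 - <<'E'
from h import *
print("knob",wray((315,250),191.1)); print("tab",wray((363,117),85))
for p in [(322,163),(322,240),(501,169),(498,241)]: print(p,wray(p,10))
E
```

```text
knob [571.73551807 -21.67696523 191.1       ]
tab [589.06393338  80.74436745  85.        ]
(322, 163) [565.87390225  24.01617127  10.        ]
(322, 240) [589.39336149 -63.23402766  10.        ]
(501, 169) [778.20104206  81.28067619  10.        ]
(498, 241) [807.71325698  -5.98269215  10.        ]
```

```bash
python3 -m handwheel '[{"travel":[0,4,-20],"roll":0},{"travel":[0,4,-38],"roll":0},{"travel":[0,4,-46],"roll":0},{"travel":[0,4,-49],"roll":0},{"travel":[0,4,-50],"roll":0}]'
python3 - <<'E'
from h import *
t0=np.radians(54)
for d in range(54,3,-2):
    t=np.radians(d);x=-125*(np.cos(t)-np.cos(t0))-14*(t0-t);z=125*(np.sin(t)-np.sin(t0))
    print(d,round(x*.966,1),round(x*.259,1),round(z,1),"abs z",round(205.1+z,1))
E
```

```text
t: 2.35
eef_pos: [574.6, -19.3, 211.0]
tcp_rot: [1.351, 1.57, 0.044]
ft_force: [1.1, -0.0, -0.1]
opening: 0.002
54 -0.0 -0.0 0.0 abs z 205.1
52 -3.8 -1.0 -2.6 abs z 202.5
50 -7.6 -2.0 -5.4 abs z 199.7
48 -11.2 -3.0 -8.2 abs z 196.9
46 -14.8 -4.0 -11.2 abs z 193.9
44 -18.2 -4.9 -14.3 abs z 190.8
42 -21.6 -5.8 -17.5 abs z 187.6
40 -24.8 -6.7 -20.8 abs z 184.3
38 -28.0 -7.5 -24.2 abs z 180.9
36 -31.0 -8.3 -27.7 abs z 177.4
34 -33.9 -9.1 -31.2 abs z 173.9
32 -36.6 -9.8 -34.9 abs z 170.2
30 -39.3 -10.5 -38.6 abs z 166.5
28 -41.8 -11.2 -42.4 abs z 162.7
26 -44.2 -11.8 -46.3 abs z 158.8
24 -46.4 -12.4 -50.3 abs z 154.8
22 -48.5 -13.0 -54.3 abs z 150.8
20 -50.5 -13.5 -58.4 abs z 146.7
18 -52.4 -14.0 -62.5 abs z 142.6
16 -54.1 -14.5 -66.7 abs z 138.4
14 -55.6 -14.9 -70.9 abs z 134.2
12 -57.0 -15.3 -75.1 abs z 130.0
10 -58.3 -15.6 -79.4 abs z 125.7
8 -59.5 -15.9 -83.7 abs z 121.4
6 -60.4 -16.2 -88.1 abs z 117.0
4 -61.3 -16.4 -92.4 abs z 112.7
```

```bash
python3 -m handwheel '[{"travel":[0,0,-2],"roll":0},{"travel":[0,0,-4],"roll":0},{"travel":[0,0,-5],"roll":0},{"travel":[0,0,-5],"roll":0}]'
```

```text
t: 2.75
eef_pos: [574.5, -19.8, 206.0]
tcp_rot: [0.743, 1.571, -0.564]
ft_force: [-1.6, -0.7, 3.8]
opening: 0.001
```

```bash
python3 -m handwheel '[{"travel":[-1.9,-2,-1.3],"roll":0},{"travel":[-3.8,-3,-2.6],"roll":0},{"travel":[-5.7,-3.5,-4],"roll":0},{"travel":[-7.6,-4,-5.4],"roll":0},{"travel":[-9.4,-4.5,-6.8],"roll":0},{"travel":[-11.2,-5,-8.2],"roll":0},{"travel":[-13,-5.5,-9.7],"roll":0},{"travel":[-14.8,-6,-11.2],"roll":0}]'
```

```text
t: 3.55
eef_pos: [559.5, -25.8, 194.3]
tcp_rot: [-2.118, 1.571, 2.857]
ft_force: [-1.7, 0.4, 3.1]
opening: 0.01
```

```bash
python3 -m handwheel '[{"travel":[-1.7,-0.5,-1.5],"roll":0},{"travel":[-3.4,-0.9,-3.1],"roll":0},{"travel":[-5.1,-1.3,-4.7],"roll":0},{"travel":[-6.8,-1.8,-6.3],"roll":0},{"travel":[-8.4,-2.2,-7.9],"roll":0},{"travel":[-10,-2.7,-9.6],"roll":0},{"travel":[-11.6,-3.1,-11.3],"roll":0},{"travel":[-13.2,-3.5,-13],"roll":0}]'; python3 -m handwheel '[{"travel":[-1.5,-0.4,-1.7],"roll":0},{"travel":[-3,-0.8,-3.5],"roll":0},{"travel":[-4.5,-1.2,-5.2],"roll":0},{"travel":[-5.9,-1.6,-7],"roll":0}]'
```

```text
t: 4.35
eef_pos: [547.3, -29.3, 182.3]
tcp_rot: [1.239, 1.568, -0.069]
ft_force: [-1.4, 2.2, 11.9]
opening: 0.005
t: 4.75
eef_pos: [541.4, -30.9, 175.4]
tcp_rot: [1.234, 1.568, -0.074]
ft_force: [-1.4, 1.9, 11.9]
opening: 0.008
```

```bash
python3 -m handwheel '[{"travel":[-1.4,-0.4,-1.8],"roll":0},{"travel":[-2.7,-0.7,-3.7],"roll":0},{"travel":[-4,-1,-5.5],"roll":0},{"travel":[-5.4,-1.4,-7.4],"roll":0}]'; python3 -m handwheel '[{"travel":[-1.3,-0.3,-1.9],"roll":0},{"travel":[-2.5,-0.7,-3.8],"roll":0},{"travel":[-3.7,-1,-5.7],"roll":0},{"travel":[-4.9,-1.3,-7.7],"roll":0}]'
```

```text
t: 5.15
eef_pos: [535.6, -32.3, 167.8]
tcp_rot: [1.159, 1.569, -0.149]
ft_force: [-3.4, 1.6, 11.3]
opening: 0.003
t: 5.55
eef_pos: [530.4, -33.6, 159.8]
tcp_rot: [1.084, 1.57, -0.224]
ft_force: [-3.8, 0.5, 10.7]
opening: 0.002
```

```bash
python3 -m handwheel '[{"travel":[-1.1,-0.3,-2],"roll":0},{"travel":[-2.2,-0.6,-4],"roll":0},{"travel":[-3.3,-0.9,-6],"roll":0}]'; python3 -m handwheel '[{"travel":[-0.5,-0.1,-1],"roll":0},{"travel":[-1,-0.3,-2],"roll":0},{"travel":[-1.5,-0.4,-3],"roll":0}]'
```

```text
t: 5.85
eef_pos: [526.9, -34.5, 153.8]
tcp_rot: [0.939, 1.57, -0.369]
ft_force: [-4.1, 1.3, 10.0]
opening: 0.004
t: 6.15
eef_pos: [525.3, -34.9, 150.8]
tcp_rot: [0.209, 1.571, -1.099]
ft_force: [-6.1, 1.2, 10.6]
opening: 0.006
```

```bash
python3 -m handwheel '[{"travel":[-0.5,-0.1,-1],"roll":0},{"travel":[-1,-0.3,-2],"roll":0},{"travel":[-1.5,-0.4,-3],"roll":0}]'
```

```text
t: 6.45
eef_pos: [523.8, -35.3, 147.7]
tcp_rot: [-0.677, 1.571, -1.984]
ft_force: [-4.8, 0.8, 10.4]
opening: 0.004
```

```bash
python3 -m handwheel '[{"travel":[-0.4,-0.1,-1],"roll":0},{"travel":[-0.8,-0.2,-2],"roll":0},{"travel":[-0.8,-0.2,-2],"roll":0}]'
```

```text
t: 6.75
eef_pos: [522.7, -35.5, 145.5]
tcp_rot: [-1.676, 1.57, -2.984]
ft_force: [-5.9, -0.1, 9.6]
opening: 0.004
```

```bash
python3 -m handwheel '[{"travel":[-0.4,-0.1,-1],"roll":0},{"travel":[-0.8,-0.2,-2],"roll":0},{"travel":[-0.8,-0.2,-2],"roll":0}]'
```

```text
t: 7.05
eef_pos: [521.8, -35.7, 143.4]
tcp_rot: [-1.779, 1.57, -3.086]
ft_force: [-5.4, -0.5, 8.4]
opening: 0.003
```

```bash
python3 -m handwheel '[{"travel":[-0.4,-0.1,-1],"roll":0},{"travel":[-0.8,-0.2,-2],"roll":0},{"travel":[-0.8,-0.2,-2],"roll":0}]'
```

```text
t: 7.35
eef_pos: [520.9, -35.9, 141.4]
tcp_rot: [-1.796, 1.569, -3.103]
ft_force: [-6.8, 0.4, 6.9]
opening: 0.004
```

```bash
python3 -m handwheel '[{"travel":[-0.6,-0.1,-1],"roll":0},{"travel":[-1.2,-0.2,-2],"roll":0},{"travel":[-1.2,-0.2,-2],"roll":0}]'
```

```text
t: 7.65
eef_pos: [520.0, -36.1, 139.4]
tcp_rot: [-1.717, 1.57, -3.025]
ft_force: [-4.1, -0.3, 6.5]
opening: 0.003
```

```bash
python3 -m handwheel '[{"travel":[-0.6,-0.1,-1],"roll":0},{"travel":[-1.2,-0.2,-2],"roll":0},{"travel":[-1.2,-0.2,-2],"roll":0}]'
```

```text
t: 7.95
eef_pos: [519.1, -36.3, 137.3]
tcp_rot: [-0.517, 1.571, -1.825]
ft_force: [-2.3, 0.1, 5.7]
opening: 0.003
```

```bash
python3 -m handwheel '[{"travel":[-0.4,-0.1,-1],"roll":0},{"travel":[-0.8,-0.2,-2],"roll":0},{"travel":[-0.8,-0.2,-2],"roll":0}]'
```

```text
t: 8.25
eef_pos: [518.3, -36.5, 135.3]
tcp_rot: [-1.528, 1.571, -2.836]
ft_force: [-2.8, 0.7, 4.7]
opening: 0.006
```

```bash
python3 -m handwheel '[{"travel":[-0.4,-0.1,-1],"roll":0},{"travel":[-0.8,-0.2,-2],"roll":0},{"travel":[-0.8,-0.2,-2],"roll":0}]'
```

```text
t: 8.55
eef_pos: [517.6, -36.6, 133.2]
tcp_rot: [-2.186, 1.571, 2.789]
ft_force: [-1.5, -0.5, 3.4]
opening: 0.005
```

```bash
python3 -m handwheel '[{"travel":[-0.4,-0.1,-1],"roll":0},{"travel":[-0.8,-0.2,-2],"roll":0},{"travel":[-0.8,-0.2,-2],"roll":0}]'
```

```text
t: 8.85
eef_pos: [516.8, -36.8, 131.2]
tcp_rot: [-3.116, 1.571, 1.859]
ft_force: [-2.5, 0.7, 2.4]
opening: 0.005
```

```bash
python3 -m handwheel '[{"travel":[-0.3,-0.1,-1],"roll":0},{"travel":[-0.6,-0.2,-2],"roll":0},{"travel":[-0.6,-0.2,-2],"roll":0}]'
```

```text
t: 9.15
eef_pos: [516.2, -37.0, 129.2]
tcp_rot: [-2.543, 1.571, 2.433]
ft_force: [-2.2, 0.6, 2.2]
opening: 0.005
```

```bash
python3 -m handwheel '[{"travel":[-0.3,-0.1,-1],"roll":0},{"travel":[-0.6,-0.2,-2],"roll":0},{"travel":[-0.6,-0.2,-2],"roll":0}]'
```

```text
t: 9.45
eef_pos: [515.7, -37.3, 127.2]
tcp_rot: [1.332, 1.571, 0.024]
ft_force: [-0.7, 0.1, -0.2]
opening: 0.003
```

```bash
python3 - <<'E'
from h import *
import cv2
print(env.state()["ft_force"])
for n in ("wrist","scene"):
    cv2.imwrite(f"pics/{n}2.png",optics.read_camera(n)[:,:,::-1])
print(env.state()["ft_force"])
a=cv2.imread("pics/scene2.png")[190:340,230:370]; cv2.imwrite("pics/sc2.png",cv2.resize(a,None,fx=4,fy=4,interpolation=cv2.INTER_CUBIC))
E
```

```text
[-0.6745228   0.07158427 -0.16890563]
[-1.29047107  0.39350286  0.37623441]
```

View pics/sc2.png

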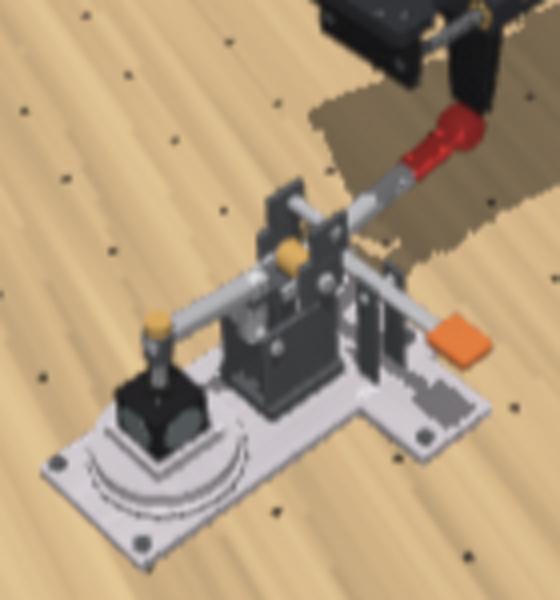

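View pics/wrist2.png

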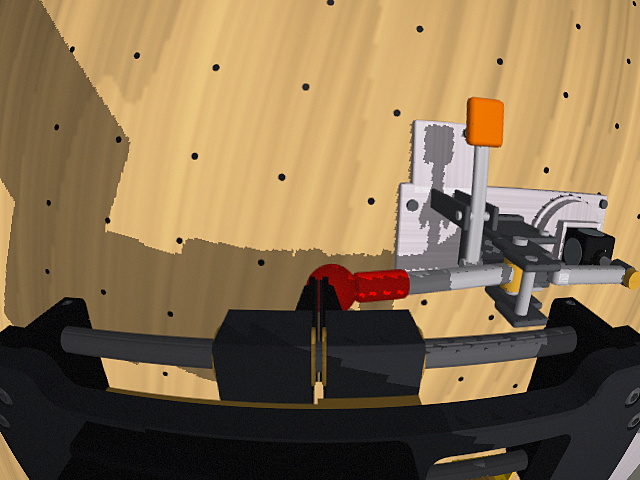

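The force vanished at TCP z≈127. I'll lift slightly and check whether the handle stays down.

```bash
python3 -m handwheel '[{"travel":[0,0,2],"roll":0},{"travel":[0,0,5],"roll":0},{"travel":[0,0,8],"roll":0},{"travel":[0,0,8],"roll":0}]'; python3 - <<'E'
from h import *
import cv2
for n in ("wrist","scene"):
    cv2.imwrite(f"pics/{n}3.png",optics.read_camera(n)[:,:,::-1])
a=cv2.imread("pics/scene3.png")[190:340,230:370]; a=cv2.resize(a,None,fx=4,fy=4,interpolation=cv2.INTER_CUBIC)
cv2.imwrite("pics/sc3.png",a)
E
```

```text
t: 9.95
eef_pos: [516.2, -37.3, 136.2]
tcp_rot: [1.132, 1.569, -0.175]
ft_force: [1.2, 0.3, 4.2]
opening: 0.006
```

View pics/sc3.png

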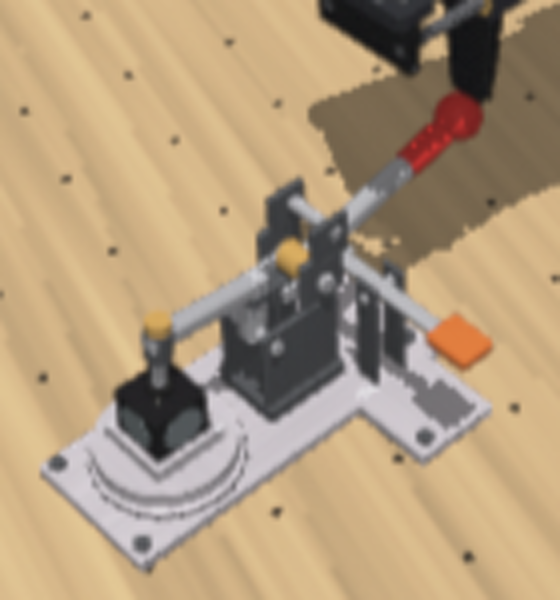

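View pics/wrist3.png

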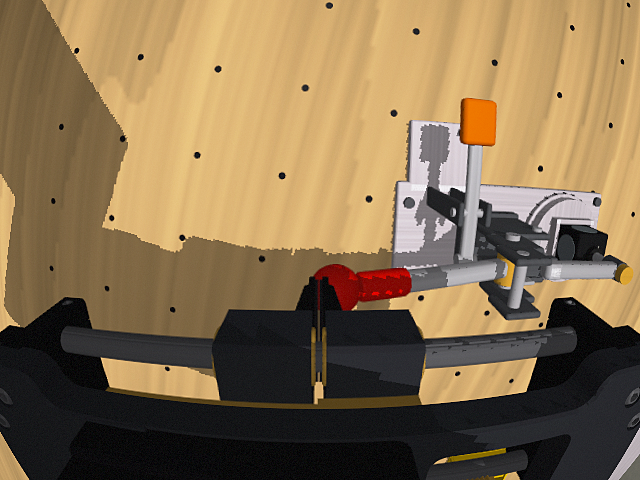

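The handle followed the finger up (Fz 4.2 N), so it isn't locked yet. I'll go down again, past z=127.

```bash
python3 -m handwheel '[{"travel":[0,0,-2],"roll":0},{"travel":[0,0,-4],"roll":0},{"travel":[0,0,-6],"roll":0},{"travel":[0,0,-8],"roll":0},{"travel":[0,0,-8],"roll":0}]'; python3 -m handwheel '[{"travel":[-0.2,0,-1],"roll":0},{"travel":[-0.2,0,-1],"roll":0}]'
```

```text
t: 10.55
eef_pos: [515.4, -37.1, 126.7]
tcp_rot: [-2.195, 1.57, 2.78]
ft_force: [-0.2, 0.4, -0.0]
opening: 0.007
t: 10.75
eef_pos: [515.5, -37.2, 126.1]
tcp_rot: [2.486, 1.571, 1.178]
ft_force: [1.0, 0.6, -0.3]
opening: 0.007
```

```bash
python3 -m handwheel '[{"travel":[-0.2,0,-1],"roll":0},{"travel":[-0.2,0,-1],"roll":0}]'
```

```text
t: 10.95
eef_pos: [515.3, -37.2, 125.3]
tcp_rot: [1.625, 1.571, 0.317]
ft_force: [-0.5, 0.5, 0.6]
opening: 0.003
```

```bash
python3 -m handwheel '[{"travel":[-0.2,0,-1],"roll":0},{"travel":[-0.2,0,-1],"roll":0}]'
```

```text
t: 11.15
eef_pos: [515.1, -37.2, 124.3]
tcp_rot: [1.808, 1.571, 0.5]
ft_force: [-0.1, -0.2, -0.3]
opening: 0.004
```

```bash
python3 - <<'E'
from h import *
import cv2
cv2.imwrite("pics/scene4.png",optics.read_camera("scene")[:,:,::-1])
a=[cv2.resize(cv2.imread(f"pics/scene{i}.png")[195:300,260:355],None,fx=4,fy=4,interpolation=cv2.INTER_CUBIC) for i in (2,4)]
cv2.imwrite("pics/cmp4.png",cv2.hconcat(a)); print(env.state()["ft_force"],env.state()["eef_pos"])
E
```

```text
[ 0.5319895  -0.84246162 -0.26695936] [515.04680361 -37.21423926 124.3203505 ]
```

View pics/cmp4.png

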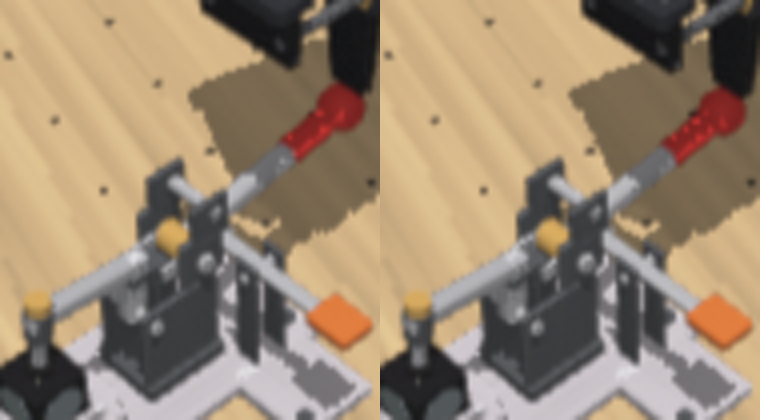

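```bash
python3 - <<'E'
from h import *
P=optics.camera_params("scene");a=.2618
for d in (14,12,11,10,9,8,7,6):
    t=np.radians(d);l=-125*np.cos(t);X=np.array([641.4+np.cos(a)*l,-5+np.sin(a)*l,90+125*np.sin(t)]);print(d,proj(P,X).round(1),X.round(1))
E
```

```text
14 [344.8 219.9] [524.2 -36.4 120.2]
12 [345.1 221.1] [523.3 -36.6 116. ]
11 [345.2 221.7] [522.9 -36.8 113.9]
10 [345.3 222.4] [522.5 -36.9 111.7]
9 [345.4 223. ] [522.1 -37.  109.6]
8 [345.4 223.7] [521.8 -37.  107.4]
7 [345.5 224.3] [521.6 -37.1 105.2]
6 [345.5 225. ] [521.3 -37.2 103.1]
```

```bash
python3 -m handwheel '[{"travel":[-0.1,0,-0.5],"roll":0},{"travel":[-0.2,0,-0.8],"roll":0},{"travel":[-0.2,0,-0.8],"roll":0}]'
```

```text
t: 11.5
eef_pos: [514.9, -37.2, 123.5]
tcp_rot: [2.331, 1.571, 1.023]
ft_force: [0.1, -0.8, 0.3]
opening: 0.003
```

```bash
python3 -m handwheel '[{"travel":[-0.1,0,-0.5],"roll":0},{"travel":[-0.2,0,-0.8],"roll":0},{"travel":[-0.2,0,-0.8],"roll":0}]'
```

```text
t: 11.8
eef_pos: [514.9, -37.3, 123.0]
tcp_rot: [1.175, 1.57, -0.133]
ft_force: [-0.1, 0.7, 2.2]
opening: 0.006
```

```bash
python3 -m handwheel '[{"travel":[-0.1,0,-0.5],"roll":0},{"travel":[-0.2,0,-0.8],"roll":0},{"travel":[-0.2,0,-0.8],"roll":0}]'
```

```text
t: 12.1
eef_pos: [514.9, -37.3, 122.5]
tcp_rot: [1.119, 1.569, -0.189]
ft_force: [0.1, 0.1, 8.6]
opening: 0.007
```

Fz is rising sharply with no travel, so the handle is on its stop. I'll back off and look.

```bash
python3 -m handwheel '[{"travel":[0,0,1.5],"roll":0},{"travel":[0,0,4],"roll":0},{"travel":[0,0,10],"roll":0},{"travel":[0,0,20],"roll":0},{"travel":[0,0,20],"roll":0}]'; python3 - <<'E'
from h import *
import cv2
cv2.imwrite("pics/scene5.png",optics.read_camera("scene")[:,:,::-1])
a=[cv2.resize(cv2.imread(f"pics/scene{i}.png")[195:300,260:355],None,fx=4,fy=4,interpolation=cv2.INTER_CUBIC) for i in (4,5)]
cv2.imwrite("pics/cmp5.png",cv2.hconcat(a)); print(env.state()["ft_force"],env.state()["eef_pos"])
E
```

```text
t: 12.6
eef_pos: [515.0, -37.3, 143.4]
tcp_rot: [1.114, 1.569, -0.194]
ft_force: [0.1, 0.1, 0.5]
opening: 0.003
[ 0.94903211 -0.86144972  0.09419609] [514.80832093 -37.3125424  142.78358857]
```

View pics/cmp5.png

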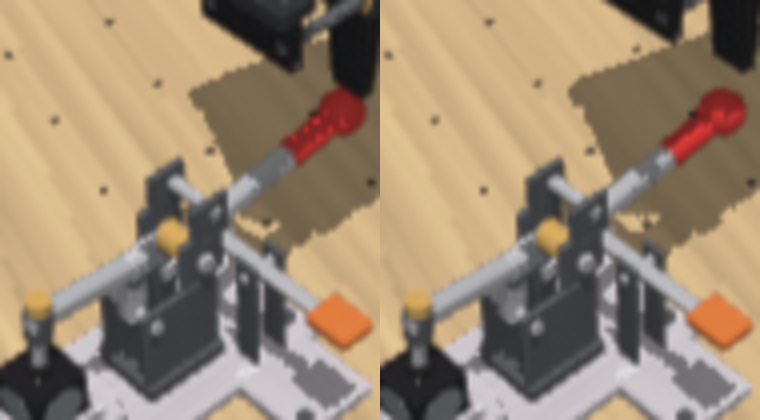

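The clamp stays locked with the finger clear of it. Next I'll move above the tab at about (589,80), which also provides the hold time.

```bash
python3 -m handwheel '[{"travel":[0,0,20],"roll":0},{"travel":[10,20,20],"roll":0},{"travel":[30,50,20],"roll":0},{"travel":[50,80,20],"roll":0},{"travel":[68,108,20],"roll":0},{"travel":[74,117,10],"roll":0},{"travel":[74,117,-10],"roll":0},{"travel":[74,117,-30],"roll":0}]'; python3 - <<'E'
from h import *
import cv2
print(env.state()["eef_pos"])
for n in ("wrist","scene"): cv2.imwrite(f"pics/{n}6.png",optics.read_camera(n)[:,:,::-1])
a=cv2.imread("pics/scene6.png")[190:340,230:370]; cv2.imwrite("pics/sc6.png",cv2.resize(a,None,fx=4,fy=4,interpolation=cv2.INTER_CUBIC))
E
```

```text
t: 13.45
eef_pos: [588.1, 79.9, 110.8]
tcp_rot: [-1.418, 1.571, -2.725]
ft_force: [0.2, -0.3, -0.1]
opening: 0.003
[588.10635969  79.88800601 110.82089638]
```

View pics/wrist6.png

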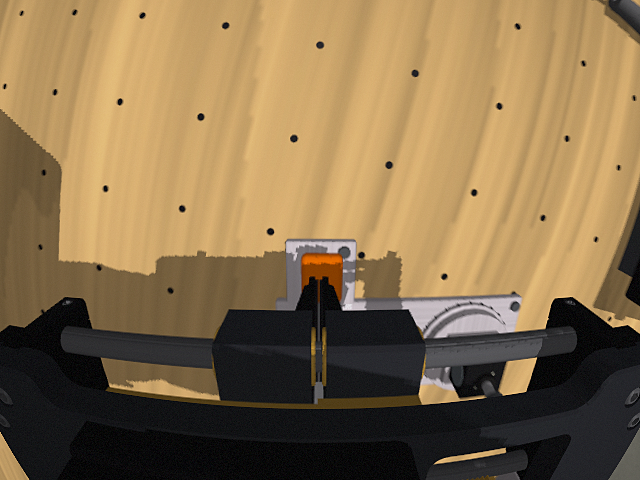

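View pics/sc6.png

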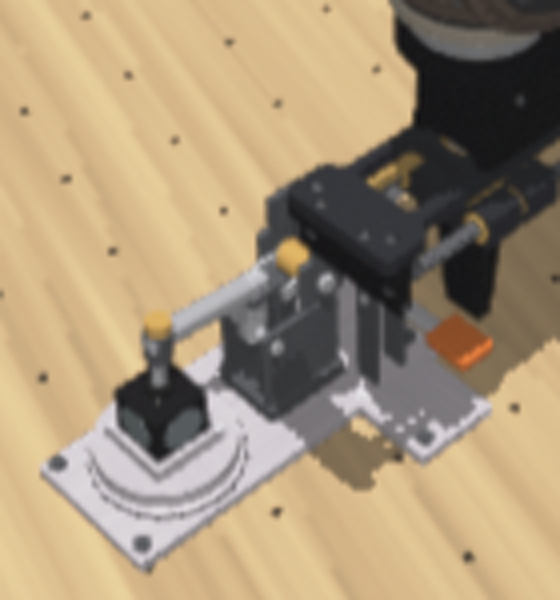

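The finger is centred over the tab at wrist (322,275), the jaw is still down, and more than 1 s has passed. I'll descend now.

```bash
python3 -m handwheel '[{"travel":[0,0,-8],"roll":0},{"travel":[0,0,-15],"roll":0},{"travel":[0,0,-20],"roll":0},{"travel":[0,0,-23],"roll":0},{"travel":[0,0,-23],"roll":0}]'; python3 -m handwheel '[{"travel":[0,0,-1],"roll":0},{"travel":[0,0,-2],"roll":0},{"travel":[0,0,-3],"roll":0},{"travel":[0,0,-4],"roll":0}]'
```

```text
t: 14.05
eef_pos: [588.4, 79.7, 88.8]
tcp_rot: [-1.9, 1.571, 3.076]
ft_force: [0.4, 0.1, 0.6]
opening: 0.005
t: 14.45
eef_pos: [588.5, 79.8, 85.0]
tcp_rot: [1.469, 1.57, 0.161]
ft_force: [-0.1, 1.0, 1.0]
opening: 0.004
```

```bash
python3 -m handwheel '[{"travel":[0,0,-1],"roll":0},{"travel":[0,0,-2],"roll":0},{"travel":[0,0,-2],"roll":0}]'
```

```text
t: 14.75
eef_pos: [588.5, 79.8, 82.9]
tcp_rot: [1.434, 1.571, 0.126]
ft_force: [-1.5, 0.4, 0.4]
opening: 0.005
```

```bash
python3 -m handwheel '[{"travel":[0,0,-1],"roll":0},{"travel":[0,0,-2],"roll":0},{"travel":[0,0,-2],"roll":0}]'
```

```text
t: 15.05
eef_pos: [588.5, 79.7, 80.8]
tcp_rot: [1.227, 1.571, -0.081]
ft_force: [0.1, 1.4, 0.5]
opening: 0.006
```

```bash
python3 -m handwheel '[{"travel":[0,0,-1],"roll":0},{"travel":[0,0,-2],"roll":0},{"travel":[0,0,-2],"roll":0}]'
```

```text
t: 15.35
eef_pos: [588.5, 79.8, 78.8]
tcp_rot: [3.01, 1.571, 1.702]
ft_force: [-0.1, 0.8, 0.0]
opening: 0.004
```

```bash
python3 -m handwheel '[{"travel":[0,0,-1],"roll":0},{"travel":[0,0,-2],"roll":0},{"travel":[0,0,-2],"roll":0}]'
```

```text
t: 15.65
eef_pos: [588.5, 79.8, 76.9]
tcp_rot: [1.665, 1.571, 0.358]
ft_force: [-1.3, 1.2, 2.2]
opening: 0.003
```

```bash
python3 -m handwheel '[{"travel":[0,0,-1],"roll":0},{"travel":[0,0,-2],"roll":0},{"travel":[0,0,-2],"roll":0}]'
```

```text
t: 15.95
eef_pos: [588.5, 79.7, 74.8]
tcp_rot: [0.533, 1.571, -0.774]
ft_force: [-1.2, 0.9, 0.3]
opening: 0.002
```

```bash
python3 -m handwheel '[{"travel":[0,0,-1],"roll":0},{"travel":[0,0,-2],"roll":0},{"travel":[0,0,-2],"roll":0}]'; python3 - <<'E'
from h import *
import cv2
cv2.imwrite("pics/scene7.png",optics.read_camera("scene")[:,:,::-1])
a=cv2.imread("pics/scene7.png")[190:340,230:370]; cv2.imwrite("pics/sc7.png",cv2.resize(a,None,fx=4,fy=4,interpolation=cv2.INTER_CUBIC))
E
```

```text
t: 16.25
eef_pos: [588.5, 79.7, 72.8]
tcp_rot: [-0.802, 1.571, -2.11]
ft_force: [-0.2, 0.7, 1.6]
opening: 0.005
```

View pics/sc7.png

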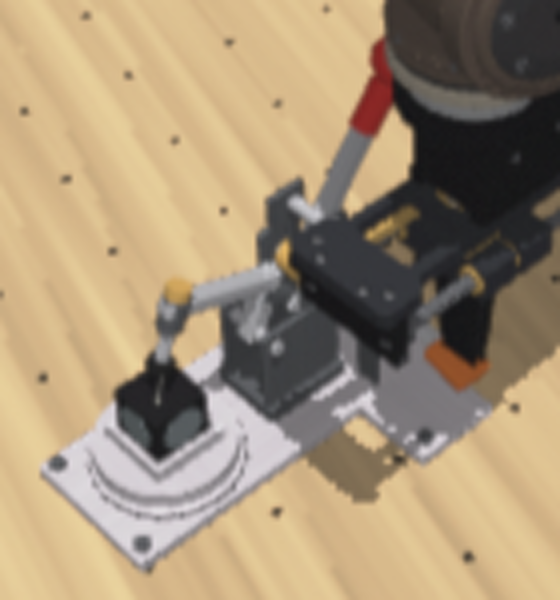

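The clamp has sprung open: the handle is up and the pad has lifted. I'll retract straight up.

```bash
python3 -m handwheel '[{"travel":[0,0,2],"roll":0},{"travel":[0,0,6],"roll":0},{"travel":[0,0,12],"roll":0},{"travel":[0,2,20],"roll":0},{"travel":[-10,20,40],"roll":0},{"travel":[-30,50,75],"roll":0},{"travel":[-50,85,100],"roll":0},{"travel":[-70,120,120],"roll":0}]'; python3 -m handwheel '[{"travel":[-20,40,0],"roll":0},{"travel":[-50,80,0],"roll":0},{"travel":[-70,110,0],"roll":0},{"travel":[-70,110,0],"roll":0},{"travel":[-70,110,0],"roll":0}]'; python3 - <<'E'
from h import *
import cv2
cv2.imwrite("pics/scene8.png",optics.read_camera("scene")[:,:,::-1])
a=[cv2.resize(cv2.imread(f"pics/scene{i}.png")[200:330,240:355],None,fx=3.4,fy=3.4,interpolation=cv2.INTER_CUBIC) for i in (0,8)]
cv2.imwrite("pics/cmp8.png",cv2.hconcat(a))
E
```

```text
t: 17.1
eef_pos: [517.8, 200.9, 195.3]
tcp_rot: [1.56, 1.569, 0.251]
ft_force: [-0.3, 0.8, -0.6]
opening: 0.003
t: 17.6
eef_pos: [448.1, 310.3, 193.6]
tcp_rot: [1.526, 1.57, 0.219]
ft_force: [0.5, -0.5, -0.2]
opening: 0.006
```

View pics/cmp8.png

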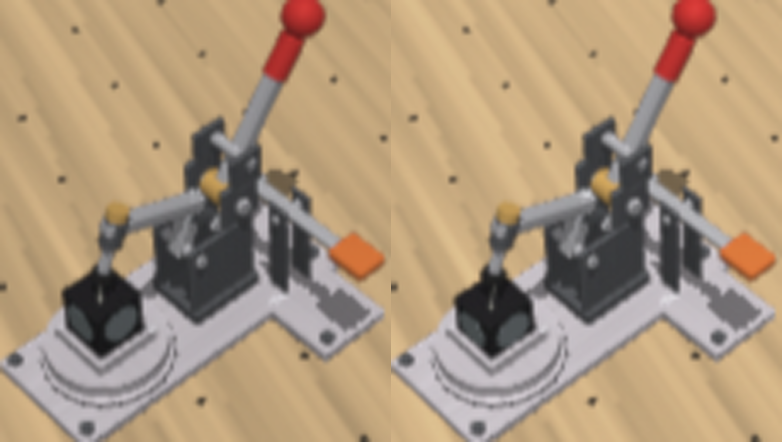

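View pics/scene8.png

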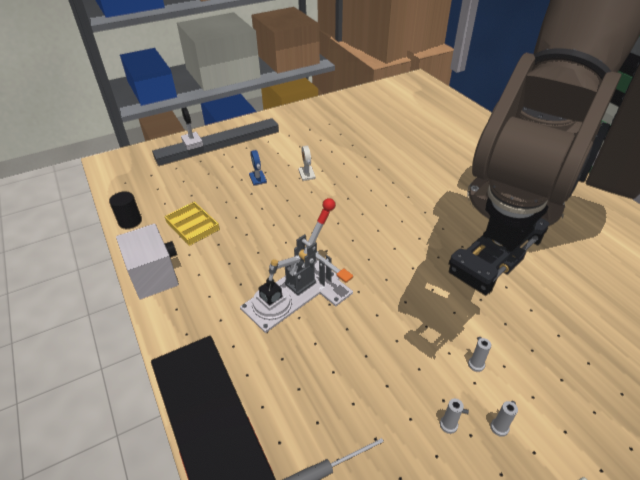

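The handle, lever and mounts are all back where they started. I'll measure how far the housing sank by sub-pixel registration.

```bash
python3 - <<'E'
from h import *
import cv2
P=optics.camera_params("scene")
for dz in (0,2,4,6):print(dz,proj(P,np.array([737.,19,71-dz])))
g=[cv2.cvtColor(cv2.imread(f"pics/scene{i}.png"),cv2.COLOR_BGR2GRAY).astype(np.float32) for i in (0,8,4)]
def c(i,x0=256,x1=286,y0=276,y1=296): return cv2.resize(g[i][y0:y1,x0:x1],None,fx=8,fy=8,interpolation=cv2.INTER_CUBIC)
cv2.imwrite("pics/h8.png",cv2.hconcat([c(0,250,290,265,310),c(1,250,290,265,310)]))
E
```

```text
0 [269.9709199  285.34753169]
2 [270.05070512 285.97493949]
4 [270.13027215 286.60063148]
6 [270.20962188 287.22461471][ WARN:0@0.059] global loadsave.cpp:1063 imwrite_ Unsupported depth image for selected encoder is fallbacked to CV_8U.
```

View pics/h8.png

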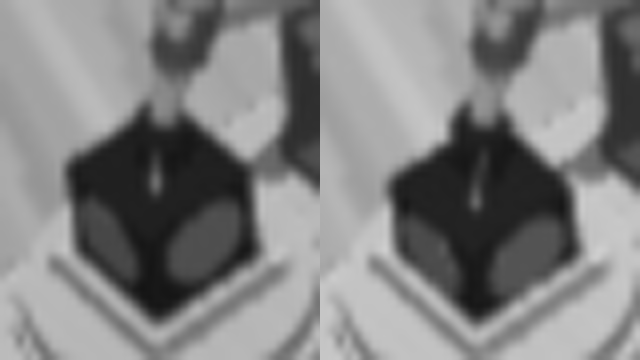

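The windows and upper corners sank by about 15–18 enlarged px. That is about 2 camera px, or 5–6 mm, so the housing is fully home.

```bash
python3 -c "
from cell import job; print(job.job_done())"
```

```text
the job is handed in; nothing more can be done
None
```

I pressed the housing home, let the clamp hold by itself, released it with the orange lever, and handed the job in at about 17.6 s. `job_done()` gives no verdict, so the result below rests on my own checks.

- **Locking:** I pushed the knob down along its arc with closed fingers. The highest wrist force I read was about 12 N. At my first check I lifted too early: the handle followed the finger up, so I went down again. This time it ran to its stop; I pressed on it with up to about 8.6 N before backing off, and it stayed locked with nothing touching it for over 1 s.
- **Release:** I pressed the tab about 12 mm down, with at most about 2 N read at the end of each step. I noticed the clamp was open only in the picture at the end, so I don't know at which tab depth it jumped.
- **Last checks:**
  - Handle and lever are back at their rest positions and the pad is clear of the housing.
  - The mounts and post holders look unmoved, and the robot touches nothing.
  - The housing sank roughly 5–6 mm in the camera picture, which fits fully home. One pixel is about 3 mm there, so this is only a rough figure.
- **Disagreements:** The cameras differed by 3–4 mm in y on the positions of the knob and the tab. I used values in between, and the fingers landed on both.

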